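# Refit the drip tray of a coffee machine on the repair bench

### The arm

A 7-joint arm with a two-finger parallel gripper is mounted at the origin on the work surface. World frame = base frame: x ahead of the robot, y to its left, z up, the work surface at z = 0. Lengths are in m, angles in rad, forces in N, time in s.
With the tool pointing down it reaches from about 0.425 to 0.875 m from the base axis. Payload 4.7 kg.
Tool frame: the origin (TCP) lies on the centre line of the jaws, within the pads' length; the fingertips stand ahead of it and the grasp point (between the pads) lies 2 mm behind it (nose_length is the z of the fingertips in the tool frame, in m); z points along the fingers, y is the line along which they close (so a half turn about z gives the same grasp; the last joint's range is limited). The gripper opens to 87 mm and grips with 3 to 60 N. Pads are 19 mm wide; open, the fingers measure 117 mm over their backs; the gripper's body (75 mm by 190 mm) begins 51 mm behind the grasp point.
Start: joints at [-1.111, 0.321, -0.07, 1.45, 0.023, 1.371, -0.057], TCP at [0.28, 0.586, 0.24] pointing down, gripper open.
Joint ranges: [-2.86, 2.86], [-0.3, 2.09], [-1.38, 1.24], [0.06, 2.45], [-1.56, 4.7], [0.09, 2.05], [-2.69, 2.69]. Speed limits (rad/s): [2.57, 2.57, 3.14, 3.14, 3.14, 3.14, 3.14].

### API

Orientations are given as a rotation vector (axis times angle).
In Python, from bench import * gives the robot as it stands.
- The arm moves only by the tool send_rows, never from a script. Its arguments are lists of equal length, an entry for each row: "xyz": the shift along the tool's x, y, z in mm, a list of three; "dr": the turn, a rotation vector about the tool's x, y, z in rad, a list of three. A call has exactly 10 rows; each row is the pose to reach, as a shift and turn from the pose commanded when the call began, along the tool's axes at that moment; what a row does not reach only later rows make up. A row lasts 1/12 s, in which the tool goes at most 41.7 mm and 7.16 degrees, less where a joint would pass 70% of its speed; a pose out of reach is approached as far as the arm can. A call with a gripper value outside its range is refused whole. "jaw" is the finger opening in mm, from 0 to 87, set as the call begins (left out, the last holds). The fingers move at their own pace and stop on an object; "grip_force" is the grip in N (left out, the last holds). Time passes only in rows, so rows that repeat a pose let the fingers close, or fill a call up. It gives the time, the measured TCP pose, the force, the opening and the grip force at its end, in the units of the state.
- get_state(): the state, without advancing time (a new reading comes with each control period).
- get_image(name): name is "scene" or "top" or "wrist"; returns the picture (400x640x3 uint8, red, green, blue); there is no depth.
- calibration(name): a dict with "vfov" (degrees; the focal length in pixels is half the picture's height over the tangent of half this angle, whatever the lens; pixels are square), "cx", "cy" (the principal point, pixels), "k1" (the pictures are not rectified: a ray, as slopes to the right and down, at radius r is drawn at 1 + k1 r^2 times it, then the intrinsics apply), "rvec" (rotation vector, rad) and "tvec" (3), from world to camera coordinates, as OpenCV has them; the wrist camera has in their place "hand_eye" (4x4, takes a point from camera to tool coordinates, whose origin is the TCP and whose axes are the flange's). Camera axes: x right, y down, z forward; pixel columns grow to the right and rows downward; lengths in m; the calibration is good to about 2 mm. A picture is of the moment at which its call begins: read the wrist's pose just before it. calibration takes no time and is no camera call.
- close_job(): hands the job in; it is judged then, once.
The state is a dict: "time": time; "joint_positions": joint angles; "qd": joint speeds; "joint_torque": joint torques, N m; "position": TCP position; "tool_rot": TCP orientation; "ft_force": force on the tool from outside, world axes, zero at the start; "torque": the same for the moment, N m; "grip_width": opening from 0.0 (shut) to 1.0 (fully open); "grip_force": force on a finger pad.
Only numpy, scipy, OpenCV 4.12 (cv2) and the standard library are available. Lean on these libraries where they do the work, as an engineer would, in place of code of your own. Each camera call takes 0.05 s, during which the arm holds its last target. There are 200 camera calls.

### The job

Refit the coffee machine's drip tray: push it, finger ledge last, up the sloped front of the machine's base and right over the retaining lip against its sprung rear stop, so that the tray's front drops down behind the lip and it stays fully home, lying flat, when you let go. Do not force it, and leave the other things on the bench where they are.

Things in the scene. Friction and masses are not known exactly. Their poses are not given: they have to be found in the camera images.
- machine: Black coffee machine, fixed, 240 wide, 345 high, spout taken off. Origin: bench level, centre line, under the inner face of the lip of its grey base pan. x points into the machine (push direction), y left, z up. In its frame, mm: ramp 168 wide from height 0 at x -70 to 18 at x -8; the housing begins at x 110, with a bay for the tray 148 wide, open up to 100 high.
- lip (a point): Retaining lip of the base pan: middle of its crest's inner edge (machine frame x 0, y 0, z 18 mm). Same axes as the machine. The crest is flat, 18 mm above the bench, 8 mm deep (x -8 to 0). Behind it an upright face drops 6 mm to the flat pan floor, 12 mm above the bench.
- guides (a point): Midway between the front ends of the two upright side guides of the pan, on their top level (machine frame x -10, y 0, z 34 mm). Inner faces 74 mm either side of the centre line from there inward; outward they flare to 90 mm either side at machine x -59. Axes as the machine's.
- stop (a point): Middle of the rigid rear stop of the bay (machine frame x 185, y 0, z 42 mm), so 5 mm of overtravel behind home. A sprung plunger stands 10 mm out of it and pushes the tray outward: 2 N at first touch, 4.5 N with the tray home, 7 N at the rigid stop.
- tray: Black drip tray, dark grille on top, loose, 0.4 to 0.7 kg, 180 long (x), 140 wide (y), 60 high, too wide to grasp. Origin: centre of its flat underside; x points to its rear, which enters first. Starts before the ramp, askew, off the centre line. Home: flat on the pan floor, front edge behind the lip, pressed against it by the plunger: origin at machine x 90, y 0, z 12 mm, axes parallel.
- ledge (a point): Finger ledge along the tray's whole front: middle of its top where it meets the riser (tray frame x -72, y 0, z 26 mm), axes as the tray's. The ledge top is flat, 18 mm deep (x -90 to -72); the riser is an upright face from 26 to 60 mm high. Pushing hard on the riser, friction can hold the tray's front up on the lip; the tray's front rises up to 25 mm while crossing.
- grounds_bin: Open black box (coffee grounds container), 100 x 85 x 90 high; origin at the centre of its underside. To be left alone.
- spout: Removed coffee spout, black block 50 x 62 x 50 high with two bright tubes 29 thick sticking out 50 along its -x; origin under the block's centre. To be left alone.
- jug: Steel mug, 76 across, 85 high; origin at the centre of its underside. To be left alone.
- screwdriver: Screwdriver lying on the bench, yellow handle, about 200 long along its x; origin at its underside. To be left alone.
Not all that is in view belongs to the job. Leave any pink or red look-alike of the tray alone.

How it is judged:
By the outcome, as a careful person would: the job done as asked, in the order asked, and still so for the second after the job is handed in, with the robot touching nothing.
It also fails if it takes over 58 s, if anything falls off the work surface, if the arm or the gripper's body presses on something with over 40 N, if the wrist force passes 120 N, or if a joint passes its speed limit or range.

## Working session

There is one attempt and no reset: what is moved stays moved. The work goes in short steps, Python scripts to look and compute and a tool call to move; the robot and the scene stay as the last step left them, time stands still between calls to the robot, and variables do not carry over. Pictures are saved under pics/ and viewed, at most 10 in all, crops included, and the job is handed in when it is done.

Besides the shell and the picture viewer there is one more tool, called after "Request:" by a JSON object that holds its "fn" and its "kwargs". send_rows: Moves the arm, as the interface text tells. Its arguments: {"type":"object","properties":{"xyz":{"type":"array"},"dr":{"type":"array"},"jaw":{"type":"number"},"grip_force":{"type":"number"}},"required":["xyz","dr"]}

```bash
mkdir -p pics; ls
python3 - <<'E'
from bench import *
import cv2
s=get_state(); print(s)
for n in ("scene","top","wrist"):
    im=get_image(n); cv2.imwrite(f"pics/{n}0.png",im[:,:,::-1]); print(n,calibration(n))
E
```

```text
pics
{'time': 0.0, 'joint_positions': array([-1.11089861,  0.32183304, -0.07005657,  1.45168563,  0.02262141,
        1.37080117, -0.05690857]), 'qd': array([ 2.53686439e-04,  9.98885039e-04, -6.43656783e-04, -1.31414165e-03,
        1.63436822e-03,  7.75900501e-05, -1.65817185e-03]), 'joint_torque': array([-3.58763518e-04, -4.91280019e+01, -4.03902009e-01, -3.12525094e+01,
       -6.38051704e-02,  4.36093309e-02,  1.63722525e-04]), 'position': array([0.28010426, 0.58596553, 0.23844942]), 'tool_rot': array([-6.94406404e-01, -3.06357570e+00,  3.01119011e-03]), 'ft_force': array([ 0.04330568, -0.52457606, -0.44969756]), 'torque': array([-0.01329417, -0.01384993, -0.05885809]), 'grip_force': 0.0, 'grip_width': 1.0016208561054256}
scene {'vfov': 43.68577826387918, 'cx': 318.42472909781515, 'cy': 206.75205655947767, 'k1': -0.0020164571490988038, 'rvec': array([ 1.11070483,  2.44552317, -0.97541625]), 'tvec': array([ 0.25985225, -0.29082519,  1.80076081])}
top {'vfov': 44.5090141200733, 'cx': 317.9401669947144, 'cy': 195.72716838131848, 'k1': -0.061488240949718644, 'rvec': array([ 2.15072844, -2.11818391,  0.1704411 ]), 'tvec': array([0.09869899, 0.49892793, 1.5000215 ])}
wrist {'vfov': 69.35950253014484, 'cx': 319.25315269936397, 'cy': 198.68655480555606, 'k1': -0.05111065845919092, 'hand_eye': array([[ 1.33591799e-04, -9.65185438e-01, -2.61566534e-01,
         7.26708510e-02],
       [ 9.99999923e-01,  2.25750278e-04, -3.22285466e-04,
         7.86899763e-04],
       [ 3.70113957e-04, -2.61566471e-01,  9.65185394e-01,
        -1.44924700e-01],
       [ 0.00000000e+00,  0.00000000e+00,  0.00000000e+00,
         1.00000000e+00]])}
```

View pics/top0.png

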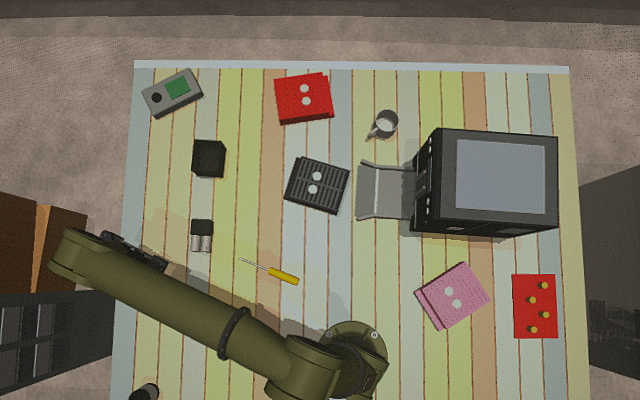

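View pics/scene0.png

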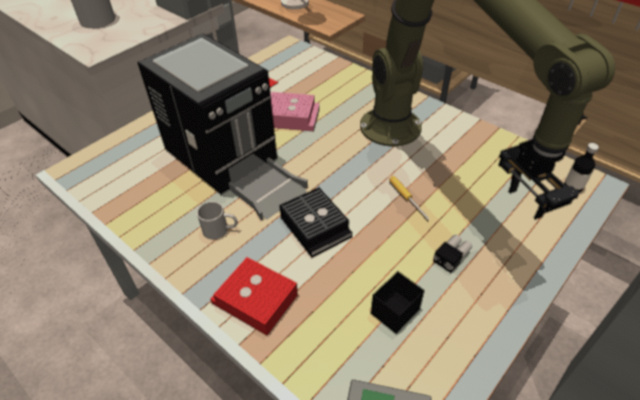

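```bash
cat > h.py <<'E'
from bench import *
import cv2, numpy as np
from scipy.spatial.transform import Rotation as R
def cam(n,s=None):
    c=calibration(n); f=200/np.tan(np.radians(c["vfov"]/2))
    K=np.array([[f,0,c["cx"]],[0,f,c["cy"]],[0,0,1]]); D=np.array([c["k1"],0,0,0.])
    if n=="wrist":
        T=np.eye(4); T[:3,:3]=R.from_rotvec(s["tool_rot"]).as_matrix(); T[:3,3]=s["position"]
        T=np.linalg.inv(T@c["hand_eye"]); r=cv2.Rodrigues(T[:3,:3])[0]; t=T[:3,3]
    else: r,t=np.array(c["rvec"]),np.array(c["tvec"])
    return K,D,r,t
def ray(C,px,z):
    K,D,r,t=C; n=cv2.undistortPoints(np.array(px,float).reshape(-1,1,2),K,D).reshape(-1,2)
    Rm=cv2.Rodrigues(r)[0]; o=-Rm.T@np.ravel(t); d=np.c_[n,np.ones(len(n))]@Rm
    return o+d*((np.ravel(z)-o[2])/d[:,2])[:,None]
def proj(C,P):
    K,D,r,t=C; return cv2.projectPoints(np.array(P,float).reshape(-1,1,3),r,np.ravel(t),K,D)[0].reshape(-1,2)
E
python3 - <<'E'
from h import *
im=cv2.imread("pics/top0.png"); c=im[120:240,270:440]
c=cv2.convertScaleAbs(cv2.resize(c,None,fx=4.5,fy=4.5,interpolation=cv2.INTER_CUBIC),alpha=1.5,beta=20)
cv2.imwrite("pics/c0.png",c)
print(ray(cam("top"),[[317,184],[362,190],[412,190],[385,120],[208,158],[200,235]],0).round(3))
E
```

```text
[[ 0.543  0.11   0.   ]
 [ 0.525 -0.036  0.   ]
 [ 0.528 -0.199  0.   ]
 [ 0.763 -0.113  0.   ]
 [ 0.625  0.47   0.   ]
 [ 0.371  0.483  0.   ]]
```

View pics/c0.png

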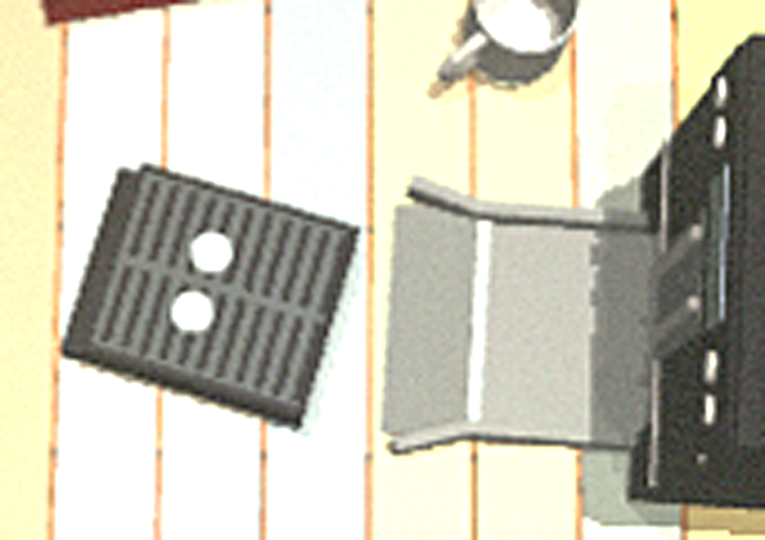

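```bash
cat nose* 2>/dev/null
python3 - <<'E'
from h import *
import bench; print([n for n in dir(bench) if not n.startswith('_')])
try: print("nose",nose_length)
except Exception as e: print(e)
C=cam("top"); 
def w(p,z): return ray(C,np.array(p)/4.5+[270-.5,120-.5],z)[:,:2]
# machine: crest inner edge z18, ramp front z0, guide knees/fronts z34
lip=w([[490,222],[482,420]],.018); ramp=w([[398,207],[385,430]],0); kn=w([[472,212],[465,432]],.034); fr=w([[412,185],[393,447]],.034)
print("lip",lip,"ramp",ramp,"kn",kn,"fr",fr)
for a in (lip,ramp,kn,fr): print(a.mean(0).round(4),np.linalg.norm(a[0]-a[1]).round(4),np.degrees(np.arctan2(*(a[0]-a[1])[::-1])).round(2))
top=w([[148,167],[358,232],[298,402]],.06); led=w([[122,170],[65,353]],.026)
print("tray top",top.round(4),"ledge",led.round(4))
for a in (top[:2],top[1:],led): d=a[0]-a[1]; print(np.linalg.norm(d).round(4),np.degrees(np.arctan2(d[1],d[0])).round(1))
E
```

```text
['MotionError', 'calibration', 'close_job', 'get_image', 'get_state', 'nose_length']
nose 0.017
lip [[ 0.59217123 -0.08759262]
 [ 0.44875618 -0.08123545]] ramp [[ 0.60631573 -0.02284319]
 [ 0.44288151 -0.01387733]] kn [[ 0.59567091 -0.07288265]
 [ 0.43802838 -0.06743533]] fr [[ 0.61470963 -0.03016158]
 [ 0.42673653 -0.01706565]]
[ 0.5205 -0.0844] 0.1436 -2.54
[ 0.5246 -0.0184] 0.1637 -3.14
[ 0.5168 -0.0702] 0.1577 -1.98
[ 0.5207 -0.0236] 0.1884 -3.99
tray top [[0.6186 0.1572]
 [0.5742 0.0097]
 [0.4539 0.0504]] ledge [[0.6246 0.1772]
 [0.491  0.2145]]
0.154 73.2
0.127 -18.7
0.1386 -15.6
```

View pics/wrist0.png

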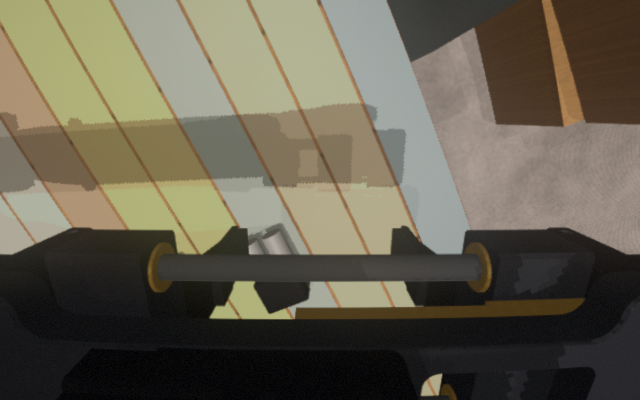

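Run:
```python
from h import *
s=get_state(); M=R.from_rotvec(s["tool_rot"]).as_matrix(); print(M.round(3))
for tgt,h in (([.60,.20,.24],74),):
    x=np.r_[np.cos(np.radians(h)),np.sin(np.radians(h)),0]; z=np.r_[0,0,-1]; T=np.c_[x,np.cross(z,x),z]
    print((M.T@(np.array(tgt)-s["position"])*1000).round(), R.from_matrix(M.T@T).as_rotvec().round(3))
```

```text
[[-0.902  0.431 -0.001]
 [ 0.431  0.902 -0.001]
 [-0.    -0.001 -1.   ]]
[-455. -210.   -1.] [-1.000e-03  1.000e-03  1.404e+00]
```

Request:
{"fn": "send_rows", "kwargs": {"xyz": [[-40, -18, 0], [-80, -36, -5], [-120, -54, -10], [-160, -72, -15], [-200, -90, -20], [-240, -110, -25], [-280, -130, -30], [-320, -150, -35], [-360, -168, -40], [-395, -185, -45]], "dr": [[0, 0, 0.1], [0, 0, 0.21], [0, 0, 0.32], [0, 0, 0.43], [0, 0, 0.54], [0, 0, 0.65], [0, 0, 0.76], [0, 0, 0.87], [0, 0, 0.98], [0, 0, 1.09]], "jaw": 87}}

```text
time: 0.98
position: [0.5439, 0.2645, 0.282]
tool_rot: [-2.188, -2.254, 0.0]
ft_force: [1.2, 0.4, -0.2]
grip_width: 0.999
grip_force: 0.0
```

```bash
cat >> h.py <<'E'
def move(tgt,h):
    s=get_state(); M=R.from_rotvec(s["tool_rot"]).as_matrix()
    x=np.r_[np.cos(np.radians(h)),np.sin(np.radians(h)),0]; z=np.r_[0,0,-1]; T=np.c_[x,np.cross(z,x),z]
    print("pos",s["position"].round(4),"head",np.degrees(np.arctan2(M[1,0],M[0,0])).round(2),"F",s["ft_force"].round(1),"t",round(s["time"],2))
    print("move",(M.T@(np.array(tgt)-s["position"])*1000).round(1), R.from_matrix(M.T@T).as_rotvec().round(3))
E
python3 -c "
from h import *
move([.50,-.05,.30],74)"
```

```text
pos [0.5439 0.2645 0.282 ] head 91.7 F [ 1.2  0.4 -0.2] t 0.98
move [-313.1  -53.2  -18. ] [-0.    -0.     0.309]
```

Request:
{"fn": "send_rows", "kwargs": {"xyz": [[-35, -6, -2], [-70, -12, -4], [-110, -18, -6], [-150, -25, -9], [-190, -32, -11], [-230, -39, -13], [-270, -46, -15], [-300, -51, -17], [-313, -53, -18], [-313, -53, -18]], "dr": [[0, 0, 0.03], [0, 0, 0.07], [0, 0, 0.11], [0, 0, 0.15], [0, 0, 0.19], [0, 0, 0.23], [0, 0, 0.27], [0, 0, 0.3], [0, 0, 0.31], [0, 0, 0.31]]}}

```text
time: 1.82
position: [0.5007, -0.0523, 0.3004]
tool_rot: [2.511, 1.887, 0.001]
ft_force: [-0.8, -0.5, -0.7]
grip_width: 1.001
grip_force: 0.0
```

Run:
```python
from h import *
import json
s=get_state(); im=get_image("wrist")
json.dump({k:np.array(s[k]).tolist() for k in("position","tool_rot")},open("s1.json","w"))
print(s["position"],s["time"])
cv2.imwrite("pics/w1.png",im[:,:,::-1]); cv2.imwrite("pics/w1b.png",cv2.convertScaleAbs(cv2.resize(im[:,:,::-1],None,fx=1.25,fy=1.25),alpha=1.5,beta=20))
```

```text
[ 0.50065245 -0.05228823  0.30039423] 1.8167
```

View pics/w1b.png

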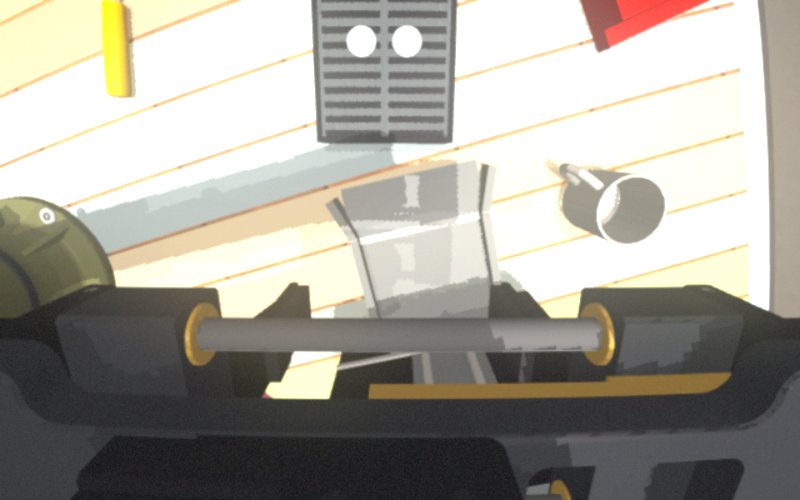

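Run:
```python
from h import *
import json
s=json.load(open("s1.json")); C=cam("wrist",s)
def w(p,z): return ray(C,(np.array(p)+.5)/1.25-.5,z)[:,:2]
D=lambda a:(a.mean(0).round(4),np.linalg.norm(a[0]-a[1]).round(4),np.degrees(np.arctan2(*(a[1]-a[0])[::-1])).round(2))
print("ramp",D(w([[342,190],[474,160]],0)))
print("crest in",D(w([[361,245],[482,217]],.018)))
print("gfront",D(w([[330,203],[490,166]],.034)))
print("gknee",D(w([[356,241],[487,212]],.034)))
print("right guide",D(w([[356,241],[372,312]],.034)),"left",D(w([[487,212],[489,285]],.034)))
print("trayrear",w([[318,141],[452,141]],.06),D(w([[318,141],[452,141]],.06)))
print("sides",D(w([[313,0],[318,141]],.06)),D(w([[458,0],[452,141]],.06)))
print("rear bottom?",D(w([[320,145],[452,145]],.06)))
im=cv2.imread("pics/w1.png"); top=cv2.imread("pics/top0.png")
a=cv2.convertScaleAbs(cv2.resize(im[95:225,250:400],None,fx=4,fy=4,interpolation=cv2.INTER_CUBIC),alpha=1.2,beta=10)
cv2.imwrite("pics/z1.png",a)
```

```text
ramp (array([ 0.5212, -0.0128]), np.float64(0.1642), np.float64(-3.45))
crest in (array([ 0.5187, -0.0805]), np.float64(0.1503), np.float64(-2.73))
gfront (array([ 0.52  , -0.0212]), np.float64(0.1853), np.float64(-3.16))
gknee (array([ 0.5201, -0.0716]), np.float64(0.1558), np.float64(-3.33))
right guide (array([ 0.4379, -0.1131]), np.float64(0.0925), np.float64(-95.57)) left (array([ 0.5894, -0.1204]), np.float64(0.0901), np.float64(-100.9))
trayrear [[0.44214702 0.05029466]
 [0.5745331  0.01183146]] (array([0.5083, 0.0311]), np.float64(0.1379), np.float64(-16.2))
sides (array([0.461, 0.113]), np.float64(0.131), np.float64(-106.73)) (array([0.5935, 0.0744]), np.float64(0.1308), np.float64(-106.89))
rear bottom? (array([0.5082, 0.0269]), np.float64(0.1361), np.float64(-16.19))
```

View pics/z1.png

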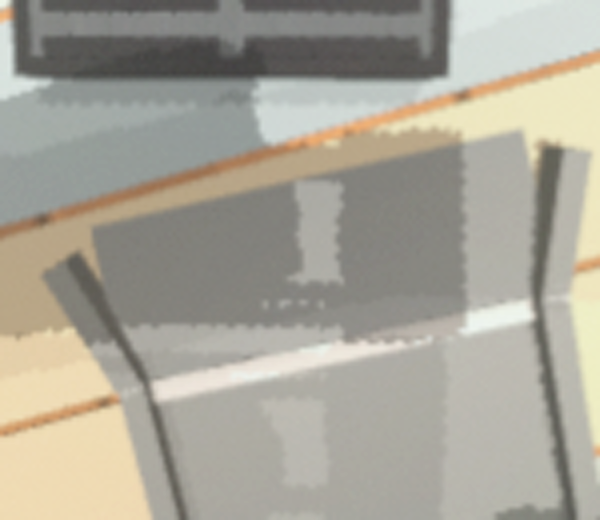

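Run:
```python
from h import *
import json
s=json.load(open("s1.json")); C=cam("wrist",s)
def w(p,z): return ray(C,(np.array(p)+.5)/4-.5+[250,95],z)[:,:2]
D=lambda a:(a.mean(0).round(4),np.linalg.norm(a[0]-a[1]).round(4),np.degrees(np.arctan2(*(a[1]-a[0])[::-1])).round(2))
print("ramp",D(w([[92,228],[522,130]],0)))
print("crest in",D(w([[160,404],[537,319]],.018)))
print("gfront",D(w([[67,258],[564,147]],.034)))
print("gknee",D(w([[141,380],[543,292]],.034)))
yaw=np.radians(-93.1); o=np.array([.5193,-.0815])
tr=w([[15,75],[447,75]],.06); print("trayrear",D(tr))
ty=np.radians(-106.4); tx=np.r_[np.cos(ty),np.sin(ty)]
c=tr.mean(0)-.09*tx; print("tray c",c)
X=np.r_[np.cos(yaw),np.sin(yaw)];Y=np.r_[-X[1],X[0]]
print("in machine",(c-o)@X,(c-o)@Y, "riser mid",c-.072*tx)
```

```text
ramp (array([ 0.5215, -0.0121]), np.float64(0.1671), np.float64(-3.42))
crest in (array([ 0.5181, -0.0808]), np.float64(0.1462), np.float64(-3.06))
gfront (array([ 0.5218, -0.0184]), np.float64(0.1792), np.float64(-3.6))
gknee (array([ 0.5184, -0.0673]), np.float64(0.149), np.float64(-3.5))
trayrear (array([0.5074, 0.0305]), np.float64(0.139), np.float64(-16.2))
tray c [0.53285861 0.11678896]
in machine -0.19873203047068147 0.0028155354967744316 riser mid [0.55318719 0.18585957]
```

Request:
{"fn": "send_rows", "kwargs": {"xyz": [[35, -2, 15], [70, -4, 40], [105, -6, 70], [140, -8, 100], [175, -10, 130], [210, -12, 155], [240, -14, 175], [260, -16, 190], [269, -16, 200], [269, -16, 200]], "dr": [[0, 0, 0], [0, 0, 0], [0, 0, 0], [0, 0, 0], [0, 0, 0], [0, 0, 0], [0, 0, 0], [0, 0, 0], [0, 0, 0], [0, 0, 0]]}}

```text
time: 2.7
position: [0.5551, 0.2208, 0.0957]
tool_rot: [-2.493, -1.906, 0.009]
ft_force: [-0.9, -0.3, -0.7]
grip_width: 0.998
grip_force: 0.0
```

Run:
```python
from h import *
move([.560,.210,.053],73.7)
s=get_state(); im=get_image("wrist"); cv2.imwrite("pics/w2.png",cv2.convertScaleAbs(im[150:400,:,::-1],alpha=1.8,beta=25))
```

```text
pos [0.5551 0.2208 0.0957] head 74.79 F [-0.9 -0.3 -0.7] t 2.7
move [-9.1  7.8 42.7] [-0.006  0.003  0.019]
```

View pics/w2.png

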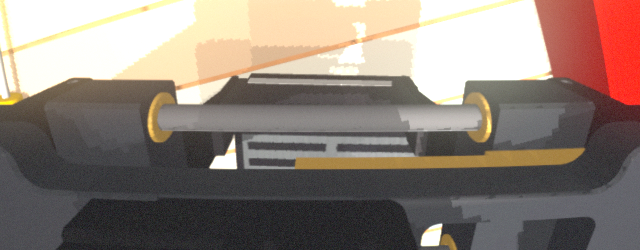

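Request:
{"fn": "send_rows", "kwargs": {"xyz": [[-5, 8, 15], [-9, 8, 30], [-9, 8, 43], [-9, 8, 43], [-12, 8, 43], [-15, 8, 43], [-18, 8, 43], [-21, 8, 43], [-21, 8, 43], [-21, 8, 43]], "dr": [[0, 0, 0.01], [0, 0, 0.019], [0, 0, 0.019], [0, 0, 0.019], [0, 0, 0.019], [0, 0, 0.019], [0, 0, 0.019], [0, 0, 0.019], [0, 0, 0.019], [0, 0, 0.019]]}}

```text
time: 3.58
position: [0.561, 0.1924, 0.0575]
tool_rot: [2.523, 1.872, 0.001]
ft_force: [-0.0, 0.3, 0.5]
grip_width: 0.999
grip_force: 0.0
```

Run:
```python
from h import *
move([.5532,.1859,.053],73.7)
```

```text
pos [0.561  0.1924 0.0575] head 73.14 F [-0.   0.3  0.5] t 3.58
move [-8.5 -5.5  4.5] [ 0.001 -0.001 -0.01 ]
```

Request:
{"fn": "send_rows", "kwargs": {"xyz": [[-3, -2, 2], [-5, -3, 3], [-7, -3, 3], [-8.5, -3, 3], [-10, -3, 3], [-12, -2, 3], [-13.5, -2, 3], [-15, -2, 3], [-16.5, -2, 3], [-16.5, -2, 3]], "dr": [[0, 0, -0.01], [0, 0, -0.03], [0, 0, -0.055], [0, 0, -0.08], [0, 0, -0.1], [0, 0, -0.125], [0, 0, -0.15], [0, 0, -0.175], [0, 0, -0.195], [0, 0, -0.195]]}}

```text
time: 4.42
position: [0.5536, 0.1771, 0.0537]
tool_rot: [-2.327, -2.11, 0.001]
ft_force: [0.3, 0.6, -1.5]
grip_width: 1.0
grip_force: 0.5
```

Run:
```python
from h import *
move([.5532,.1859,.053],86.65)
im=get_image("top"); cv2.imwrite("pics/top1.png",im[:,:,::-1]); im2=get_image("scene"); cv2.imwrite("pics/sc1.png",im2[:,:,::-1])
c=lambda m,y0,y1,x0,x1:cv2.resize(m[y0:y1,x0:x1,::-1],(480,360),interpolation=cv2.INTER_CUBIC)
a=np.hstack([c(im,120,225,270,410)[:, :400],c(im2,150,270,210,370)[:,:400]])
cv2.imwrite("pics/c1.png",cv2.convertScaleAbs(a,alpha=1.6,beta=25))
```

```text
pos [0.5536 0.1771 0.0537] head 84.38 F [ 0.3  0.6 -1.5] t 4.42
move [ 8.8 -1.2  0.7] [-0.001  0.    -0.04 ]
```

View pics/c1.png

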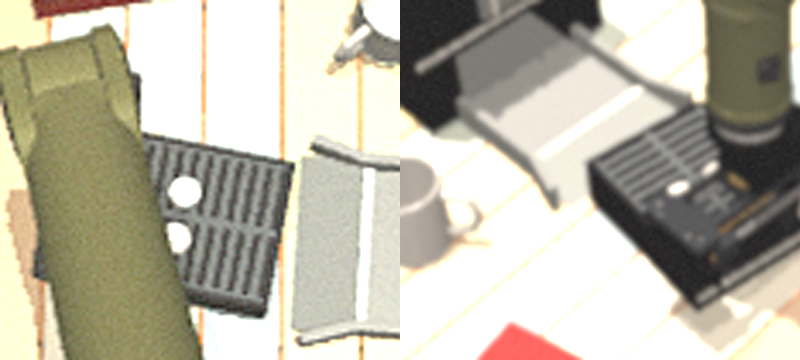

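```bash
cat >> h.py <<'E'
O=np.array([.5185,-.080]); YAW=np.radians(-93.35); X=np.r_[np.cos(YAW),np.sin(YAW)]; Y=np.r_[-X[1],X[0]]
def mach(p): p=np.atleast_2d(p)[:,:2]-O; return np.c_[p@X,p@Y]*1000
E
python3 - <<'E'
from h import *
C=cam("top")
a=ray(C,(np.array([[145,137],[293,163],[268,296]])+.5)/(480/140)-.5+[270,120],.06)
m=mach(a); print(m.round(1))
d=m[1]-m[0]; print(np.degrees(np.arctan2(d[1],d[0]))); d=m[1]-m[2]; print(np.linalg.norm(d),np.degrees(np.arctan2(-d[0],d[1])))
s=get_state(); print("tcp",mach(s["position"]))
E
```

```text
[[-211.9   78.6]
 [ -74.6   64.2]
 [ -89.6  -60.5]]
-6.002478790320505
125.53929739955744 -6.869016375925247
tcp [[-258.57536123   20.19412215]]
```

Request:
{"fn": "send_rows", "kwargs": {"xyz": [[-1, -3, 0], [-2, -6, 0], [-3, -8, 0], [-5, -9, 0], [-7, -9, 0], [-9, -9, 0], [-11, -9, 0], [-13, -9, 0], [-15, -9, 0], [-15, -9, 0]], "dr": [[0, 0, -0.01], [0, 0, -0.02], [0, 0, -0.03], [0, 0, -0.04], [0, 0, -0.04], [0, 0, -0.04], [0, 0, -0.04], [0, 0, -0.04], [0, 0, -0.04], [0, 0, -0.04]]}}

```text
time: 5.35
position: [0.5436, 0.1626, 0.0538]
tool_rot: [2.287, 2.154, -0.001]
ft_force: [-0.6, 0.4, -0.2]
grip_width: 1.004
grip_force: 0.2
```

Run:
```python
from h import *
move([.5532,.1859,.053],86.65)
im=get_image("top"); cv2.imwrite("pics/top2.png",im[:,:,::-1])
C=cam("top"); s=get_state(); print("tcp",mach(s["position"]))
# dark mask of tray in region, hull; left-side and rear edges of the top
g=im.max(2).astype(int); m=np.zeros_like(g,np.uint8); m[140:220,305:352]=(g[140:220,305:352]<95)
cv2.imwrite("pics/m2.png",m*255)
r=np.array([[y,np.nonzero(m[y])[0].max()] for y in range(150,220) if m[y].any()]); print(r.T)
c=np.array([[np.nonzero(m[:,x])[0].min(),x] for x in range(314,352) if m[:,x].any()]); print(c.T)
c=cv2.resize(im[130:230,290:410,::-1],(720,600),interpolation=cv2.INTER_CUBIC)
cv2.imwrite("pics/c2.png",cv2.convertScaleAbs(c,alpha=1.6,beta=25))
```

```text
pos [0.5436 0.1626 0.0538] head 86.58 F [-0.6  0.4 -0.2] t 5.35
move [23.9  8.2  0.8] [-0.     0.    -0.001]
tcp [[-243.68494253   10.98536461]]
[[150 151 152 153 154 155 156 157 158 159 160 161 162 163 164 165 166 167
  168 169 170 171 172 173 174 175 176 177 178 179 180 181 182 183 184 185
  186 187 188 189 190 191 192 193 194 195 196 197 198 199 200 201 202 203
  204 205 206 207 208 209 210 211 212 213 214 215 216 217 218 219]
 [315 315 315 315 315 315 316 316 316 316 317 328 338 349 351 351 351 351
  351 351 351 351 351 351 351 351 351 351 351 351 351 351 351 351 351 351
  351 351 351 351 351 351 351 351 351 351 351 351 351 351 351 351 351 351
  351 351 351 351 351 351 351 329 329 330 330 330 330 331 331 331]]
[[145 150 156 160 161 161 161 161 161 161 161 161 161 162 161 162 162 162
  162 162 162 162 162 162 162 163 163 163 163 163 163 163 163 163 163 163
  164 164]
 [314 315 316 317 318 319 320 321 322 323 324 325 326 327 328 329 330 331
  332 333 334 335 336 337 338 339 340 341 342 343 344 345 346 347 348 349
  350 351]]
```

View pics/c2.png

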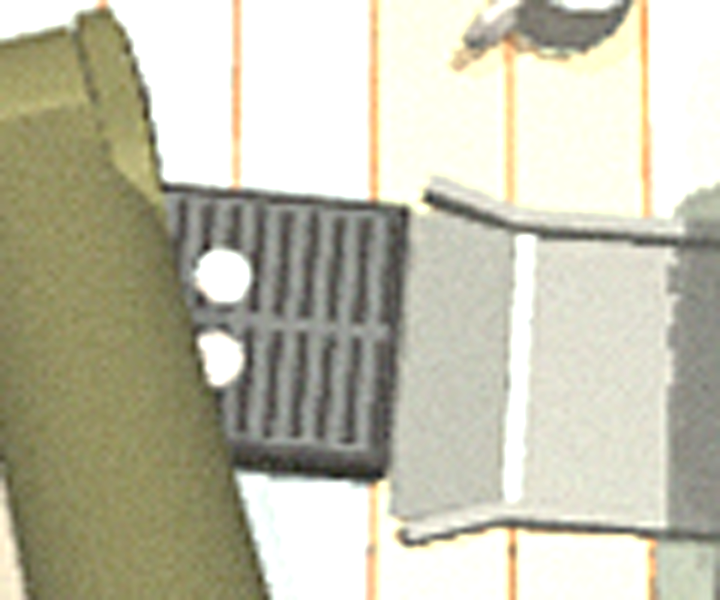

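Run:
```python
from h import *
C=cam("top")
def w(p,z): return mach(ray(C,(np.array(p)+.5)/6-.5+[290,130],z))
t=w([[165,185],[410,207],[391,460]],.06); print(t.round(1))
d=t[1]-t[0]; print(np.degrees(np.arctan2(d[1],d[0]))); d=t[1]-t[2]; print(np.degrees(np.arctan2(-d[0],d[1])))
print("guide fronts",w([[428,190],[405,538]],.034).round(1),"lip",w([[531,237],[518,503]],.018).round(1),"ramp",w([[412,207],[390,518]],0).round(1))
```

```text
[[-195.5   77.2]
 [ -66.4   74.8]
 [ -68.1  -59.7]]
-1.0445354886123792
-0.7279113482420538
guide fronts [[-55.7  91. ]
 [-56.6 -96.5]] lip [[  2.3  73.1]
 [  3.2 -71.6]] ramp [[-61.5  89.1]
 [-62.9 -82.2]]
```

Request:
{"fn": "send_rows", "kwargs": {"xyz": [[-4.5, -1, 0], [-9, -2, 0], [-13.5, -3, 0], [-18, -4, 0], [-22.5, -5, 0], [-27, -6, 0], [-31.5, -7, 0], [-36, -8, 0], [-40.5, -8, 0], [-45, -8, 0]], "dr": [[0, 0, 0], [0, 0, 0], [0, 0, 0], [0, 0, 0], [0, 0, 0], [0, 0, 0], [0, 0, 0], [0, 0, 0], [0, 0, 0], [0, 0, 0]]}}

```text
time: 6.23
position: [0.5329, 0.1186, 0.054]
tool_rot: [-2.286, -2.155, -0.0]
ft_force: [0.7, 5.3, 2.4]
grip_width: 0.997
grip_force: 2.2
```

Run:
```python
from h import *
s=get_state(); print("tcp",mach(s["position"]),s["position"][2],s["ft_force"].round(1),s["torque"].round(2))
im=get_image("top"); cv2.imwrite("pics/top3.png",im[:,:,::-1])
C=cam("top")
# left edge of tray: predicted pixels for lateral offset check along x=-100..-60
g=im.max(2)
for x in (-110,-90,-70,-50,-35):
    row=[]
    for y in np.arange(50,100,2.):
        P=O+X*x/1e3+Y*y/1e3; p=proj(C,[[*P,.065]])[0]; row.append(int(g[int(round(p[1])),int(round(p[0]))]))
    print(x,row)
```

```text
tcp [[-199.14582675    2.74424405]] 0.05400783178937172 [0.7 5.3 2.4] [0.89 0.03 0.04]
-110 [86, 86, 85, 85, 88, 88, 88, 76, 38, 38, 68, 68, 146, 174, 174, 166, 166, 162, 166, 166, 165, 167, 167, 163, 163]
-90 [57, 54, 54, 54, 54, 54, 64, 64, 72, 28, 28, 89, 174, 174, 157, 157, 156, 160, 160, 161, 165, 165, 158, 158, 157]
-70 [71, 71, 72, 83, 83, 80, 80, 82, 54, 54, 55, 55, 133, 188, 188, 182, 175, 175, 176, 176, 176, 179, 179, 180, 176]
-50 [59, 62, 62, 66, 58, 58, 60, 74, 74, 46, 46, 41, 45, 45, 50, 72, 72, 130, 130, 124, 141, 141, 182, 182, 176]
-35 [35, 35, 54, 48, 48, 39, 58, 58, 80, 80, 37, 41, 41, 81, 125, 125, 128, 128, 138, 182, 182, 179, 179, 172, 180]
```

Request:
{"fn": "send_rows", "kwargs": {"xyz": [[-4.5, -0.5, 0], [-9, -1, 0], [-13.5, -1.5, -1], [-18, -2, -2], [-22.5, -2, -3], [-27, -2, -4], [-31.5, -2, -5], [-36, -2, -6], [-40.5, -2, -6], [-45, -2, -6]], "dr": [[0, 0, 0], [0, 0, 0], [0, 0, 0], [0, 0, 0], [0, 0, 0], [0, 0, 0], [0, 0, 0], [0, 0, 0], [0, 0, 0], [0, 0, 0]]}}

```text
time: 7.12
position: [0.5284, 0.0736, 0.06]
tool_rot: [2.286, 2.155, 0.001]
ft_force: [0.1, 2.3, -0.1]
grip_width: 1.002
grip_force: 1.1
```

```bash
cat >> h.py <<'E'
def chk(tag,xs=(-110,-70,-35,0,40),sgn=1,z=.07):
    s=get_state(); print("tcp",mach(s["position"]).round(1),s["position"][2].round(4),"F",s["ft_force"].round(1),"T",s["torque"].round(2),"t",round(s["time"],2))
    im=get_image("top"); cv2.imwrite(f"pics/{tag}.png",im[:,:,::-1]); C=cam("top"); g=im.max(2)
    for x in xs:
        ys=np.arange(56,92,2.); p=proj(C,[[*(O+X*x/1e3+sgn*Y*y/1e3),z] for y in ys]).round().astype(int)
        print(x,g[p[:,1],p[:,0]].tolist())
E
python3 -c "
from h import *
chk('top4')"
```

```text
tcp [[-153.9    0.9]] 0.06 F [ 0.1  2.3 -0.1] T [0.43 0.03 0.05] t 7.12
-110 [77, 77, 71, 70, 70, 75, 75, 75, 71, 71, 65, 65, 65, 62, 62, 64, 75, 75]
-70 [61, 61, 64, 73, 73, 39, 95, 95, 191, 191, 181, 173, 173, 177, 175, 175, 174, 174]
-35 [67, 69, 69, 59, 60, 60, 43, 43, 41, 80, 80, 125, 119, 119, 132, 132, 182, 177]
0 [50, 47, 47, 50, 77, 77, 41, 68, 68, 138, 138, 155, 183, 183, 178, 173, 173, 178]
40 [127, 127, 100, 100, 40, 40, 92, 130, 130, 126, 144, 144, 185, 185, 179, 171, 171, 178]
```

Request:
{"fn": "send_rows", "kwargs": {"xyz": [[-4.5, 0, -1], [-9, 0, -2], [-13.5, 0, -3], [-18, 0, -4], [-22.5, 0, -5], [-27, 0, -6], [-31.5, 0, -7], [-36, 0, -8], [-40.5, 0, -9], [-45, 0, -9]], "dr": [[0, 0, 0], [0, 0, 0], [0, 0, 0], [0, 0, 0], [0, 0, 0], [0, 0, 0], [0, 0, 0], [0, 0, 0], [0, 0, 0], [0, 0, 0]]}}

```text
time: 8.0
position: [0.526, 0.0289, 0.0693]
tool_rot: [2.286, 2.155, 0.001]
ft_force: [1.1, 3.0, 1.6]
grip_width: 1.0
grip_force: 1.5
```

```bash
python3 -c "
from h import *
chk('top5',(-70,-35,0,40))"
```

```text
tcp [[-109.2    1.1]] 0.0693 F [1.1 3.  1.6] T [0.58 0.03 0.01] t 8.0
-70 [75, 75, 74, 77, 77, 78, 78, 78, 84, 84, 86, 83, 83, 76, 82, 82, 78, 78]
-35 [98, 99, 99, 98, 98, 98, 101, 101, 95, 88, 88, 93, 83, 83, 84, 84, 82, 81]
0 [60, 56, 56, 65, 75, 75, 42, 66, 66, 128, 128, 160, 181, 181, 177, 176, 176, 176]
40 [51, 55, 58, 58, 78, 78, 52, 40, 40, 95, 153, 153, 183, 183, 178, 175, 175, 174]
```

Request:
{"fn": "send_rows", "kwargs": {"xyz": [[-3, 0, -1], [-6, 0, -2], [-9, 0, -3], [-12, 0, -3], [-15, 0, -3], [-18, 0, -3], [-21, 0, -3], [-24, 0, -3], [-27, 0, -3], [-30, 0, -3]], "dr": [[0, 0, 0], [0, 0, 0], [0, 0, 0], [0, 0, 0], [0, 0, 0], [0, 0, 0], [0, 0, 0], [0, 0, 0], [0, 0, 0], [0, 0, 0]]}}

```text
time: 8.88
position: [0.5238, -0.0011, 0.0718]
tool_rot: [-2.286, -2.155, -0.0]
ft_force: [0.3, 3.7, 1.7]
grip_width: 0.994
grip_force: 1.3
```

Run:
```python
from h import *
chk('top6',(0,40))
im=get_image("scene"); 
c=cv2.resize(im[120:270,190:350,::-1],(640,600),interpolation=cv2.INTER_CUBIC)
cv2.imwrite("pics/s6.png",cv2.convertScaleAbs(c,alpha=1.8,beta=30))
```

```text
tcp [[-79.1   0.7]] 0.0718 F [0.3 3.7 1.7] T [ 0.52  0.04 -0.  ] t 8.88
0 [97, 100, 100, 97, 101, 101, 96, 90, 90, 93, 93, 86, 80, 80, 80, 86, 86, 79]
40 [81, 87, 83, 83, 75, 75, 34, 65, 65, 127, 152, 152, 180, 180, 181, 177, 177, 177]
```

View pics/s6.png

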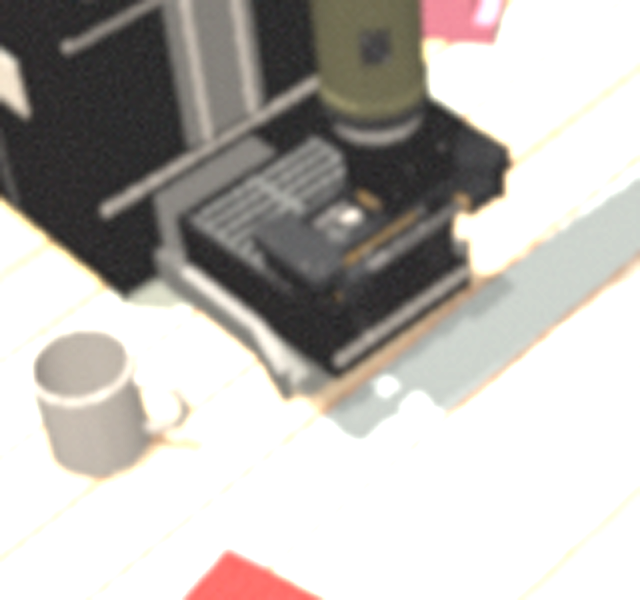

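Request:
{"fn": "send_rows", "kwargs": {"xyz": [[-3, 0, 0], [-6, 0, 0], [-9, 0, 0], [-12, 0, 0], [-15, 0, 0], [-18, 0, 0], [-21, 0, 0], [-24, 0, 0], [-27, 0, 0], [-30, 0, 0]], "dr": [[0, 0, 0], [0, 0, 0], [0, 0, 0], [0, 0, 0], [0, 0, 0], [0, 0, 0], [0, 0, 0], [0, 0, 0], [0, 0, 0], [0, 0, 0]]}}

```text
time: 9.82
position: [0.5222, -0.0311, 0.0719]
tool_rot: [2.286, 2.155, 0.0]
ft_force: [0.3, 1.1, -0.9]
grip_width: 0.998
grip_force: 0.7
```

Run:
```python
from h import *
chk('top7',(40,60,80))
```

```text
tcp [[-49.1   0.8]] 0.0719 F [ 0.3  1.1 -0.9] T [ 0.26  0.03 -0.03] t 9.82
40 [97, 96, 98, 98, 94, 94, 91, 92, 92, 83, 87, 87, 82, 82, 84, 84, 84, 80]
60 [76, 76, 73, 65, 65, 53, 26, 26, 78, 78, 130, 163, 163, 168, 171, 171, 167, 167]
80 [77, 75, 75, 75, 79, 79, 26, 48, 48, 82, 86, 86, 98, 98, 99, 97, 97, 118]
```

Request:
{"fn": "send_rows", "kwargs": {"xyz": [[-3.5, 0, 0], [-7, 0, 0], [-10.5, 0, 0], [-14, 0, 1], [-17.5, 0, 1], [-21, 0, 2], [-24.5, 0, 2], [-28, 0, 3], [-31.5, 0, 3], [-35, 0, 3]], "dr": [[0, 0, 0], [0, 0, 0], [0, 0, 0], [0, 0, 0], [0, 0, 0], [0, 0, 0], [0, 0, 0], [0, 0, 0], [0, 0, 0], [0, 0, 0]]}}

```text
time: 10.7
position: [0.52, -0.0662, 0.0687]
tool_rot: [2.286, 2.155, -0.0]
ft_force: [-0.1, 0.8, -0.0]
grip_width: 0.999
grip_force: 0.9
```

Run:
```python
from h import *
chk('top8',(80,100),)
```

```text
tcp [[-13.9   0.7]] 0.0687 F [-0.1  0.8 -0. ] T [ 0.38 -0.04  0.02] t 10.7
80 [98, 97, 99, 99, 93, 93, 96, 89, 89, 90, 89, 89, 81, 81, 79, 79, 79, 77]
100 [18, 22, 22, 31, 31, 44, 36, 36, 55, 86, 86, 100, 100, 86, 76, 76, 58, 58]
```

Request:
{"fn": "send_rows", "kwargs": {"xyz": [[-1.5, 0, 0], [-3, 0, 0], [-4.5, 0, 0], [-6, 0, 0], [-7.5, 0, 0], [-9, 0, 0], [-10.5, 0, 0], [-12, 0, 0], [-13, 0, 0], [-13, 0, 0]], "dr": [[0, 0, 0], [0, 0, 0], [0, 0, 0], [0, 0, 0], [0, 0, 0], [0, 0, 0], [0, 0, 0], [0, 0, 0], [0, 0, 0], [0, 0, 0]]}}

```text
time: 11.58
position: [0.5193, -0.0791, 0.0689]
tool_rot: [2.286, 2.154, -0.0]
ft_force: [-0.3, 0.7, -0.6]
grip_width: 1.0
grip_force: 0.3
```

Request:
{"fn": "send_rows", "kwargs": {"xyz": [[-1, 0, 0], [-2, 0, 0], [-3, 0, 0], [-4, 0, 0], [-5, 0, 0], [-5, 0, 0], [-5, 0, 0], [-5, 0, 0], [-5, 0, 0], [-5, 0, 0]], "dr": [[0, 0, 0], [0, 0, 0], [0, 0, 0], [0, 0, 0], [0, 0, 0], [0, 0, 0], [0, 0, 0], [0, 0, 0], [0, 0, 0], [0, 0, 0]]}}

```text
time: 12.42
position: [0.5191, -0.0835, 0.0689]
tool_rot: [-2.286, -2.155, -0.0]
ft_force: [-0.1, 2.6, -1.0]
grip_width: 1.0
grip_force: 1.3
```

Request:
{"fn": "send_rows", "kwargs": {"xyz": [[-0.5, 0, 0], [-1, 0, 0], [-1.5, 0, 0], [-2, 0, 0], [-2.5, 0, 0], [-3, 0, 0], [-3, 0, 0], [-3, 0, 0], [-3, 0, 0], [-3, 0, 0]], "dr": [[0, 0, 0], [0, 0, 0], [0, 0, 0], [0, 0, 0], [0, 0, 0], [0, 0, 0], [0, 0, 0], [0, 0, 0], [0, 0, 0], [0, 0, 0]]}}

```text
time: 13.25
position: [0.5189, -0.0865, 0.0688]
tool_rot: [-2.286, -2.155, -0.0]
ft_force: [0.5, 4.8, -1.7]
grip_width: 1.005
grip_force: 2.4
```

Request:
{"fn": "send_rows", "kwargs": {"xyz": [[-0.5, 0, 0], [-1, 0, 0], [-1.5, 0, 0], [-2, 0, 0], [-2.5, 0, 0], [-3, 0, 0], [-3, 0, 0], [-3, 0, 0], [-3, 0, 0], [-3, 0, 0]], "dr": [[0, 0, 0], [0, 0, 0], [0, 0, 0], [0, 0, 0], [0, 0, 0], [0, 0, 0], [0, 0, 0], [0, 0, 0], [0, 0, 0], [0, 0, 0]]}}

```text
time: 14.08
position: [0.5187, -0.0891, 0.0688]
tool_rot: [-2.285, -2.155, -0.001]
ft_force: [1.3, 5.7, -1.9]
grip_width: 0.996
grip_force: 2.8
```

Run:
```python
from h import *
s=get_state(); print("tcp",mach(s["position"]),s["position"],s["ft_force"].round(1),s["torque"].round(2))
```

```text
tcp [[9.07814356 0.72356116]] [ 0.51869184 -0.08910491  0.06883138] [ 1.3  5.7 -1.9] [ 1.3 -0.  -0. ]
```

Request:
{"fn": "send_rows", "kwargs": {"xyz": [[-1, 0, 0], [-1.5, 0, 1], [-1.5, 0, 2], [-1.5, 0, 3], [-1.5, 0, 4], [-1.5, 0, 5], [-1.5, 0, 6], [-1.5, 0, 7], [-1.5, 0, 7], [-1.5, 0, 7]], "dr": [[0, 0, 0], [0, 0, 0], [0, 0, 0], [0, 0, 0], [0, 0, 0], [0, 0, 0], [0, 0, 0], [0, 0, 0], [0, 0, 0], [0, 0, 0]]}}

```text
time: 14.92
position: [0.519, -0.0897, 0.0624]
tool_rot: [-2.285, -2.155, -0.003]
ft_force: [0.1, 8.5, 1.9]
grip_width: 1.002
grip_force: 3.9
```

Run:
```python
from h import *
s=get_state(); print("tcp",mach(s["position"]),s["position"],s["ft_force"].round(1),s["torque"].round(2))
```

```text
tcp [[9.61615511 1.06365512]] [ 0.51899992 -0.08966188  0.06243973] [0.1 8.5 1.9] [ 1.58  0.24 -0.16]
```

Request:
{"fn": "send_rows", "kwargs": {"xyz": [[0, 0, 1], [0, 0, 2], [0, 0, 3], [0, 0, 3.5], [0, 0, 4], [0, 0, 4], [0, 0, 4], [0, 0, 4], [0, 0, 4], [0, 0, 4]], "dr": [[0, 0, 0], [0, 0, 0], [0, 0, 0], [0, 0, 0], [0, 0, 0], [0, 0, 0], [0, 0, 0], [0, 0, 0], [0, 0, 0], [0, 0, 0]]}}

```text
time: 15.75
position: [0.5198, -0.0897, 0.059]
tool_rot: [2.285, 2.156, 0.005]
ft_force: [0.3, 7.9, 3.8]
grip_width: 0.997
grip_force: 4.0
```

Run:
```python
from h import *
s=get_state(); print("tcp",mach(s["position"]),s["position"],s["ft_force"].round(1),s["torque"].round(2))
```

```text
tcp [[9.61392046 1.89024477]] [ 0.51982522 -0.08970795  0.05904847] [0.3 7.9 3.8] [ 1.6  0.1 -0.1]
```

Request:
{"fn": "send_rows", "kwargs": {"xyz": [[0.5, -1, 1], [0.5, -1, 2], [0.5, -1, 3], [0.5, -1, 4], [0.5, -1, 4], [0.5, -1, 4], [0.5, -1, 4], [0.5, -1, 4], [0.5, -1, 4], [0.5, -1, 4]], "dr": [[0, 0, 0], [0, 0, 0], [0, 0, 0], [0, 0, 0], [0, 0, 0], [0, 0, 0], [0, 0, 0], [0, 0, 0], [0, 0, 0], [0, 0, 0]]}}

```text
time: 16.58
position: [0.5193, -0.0897, 0.0555]
tool_rot: [2.285, 2.155, 0.005]
ft_force: [1.2, 6.7, 6.0]
grip_width: 1.001
grip_force: 7.8
```

Run:
```python
from h import *
s=get_state(); print("tcp",mach(s["position"]),s["position"],s["ft_force"].round(1),s["torque"].round(2))
```

```text
tcp [[9.61975076 1.32282147]] [ 0.51925843 -0.08968061  0.05548481] [1.2 6.7 6. ] [ 1.38  0.31 -0.09]
```

Request:
{"fn": "send_rows", "kwargs": {"xyz": [[0.5, 0, 0], [1, 0, 0], [1.5, 0, 0], [2, 0, 0], [2.5, 0, 0], [3, 0, 0], [3.5, 0, 0], [4, 0, 0], [4, 0, 0], [4, 0, 0]], "dr": [[0, 0, 0], [0, 0, 0], [0, 0, 0], [0, 0, 0], [0, 0, 0], [0, 0, 0], [0, 0, 0], [0, 0, 0], [0, 0, 0], [0, 0, 0]]}}

```text
time: 17.42
position: [0.5193, -0.0892, 0.0556]
tool_rot: [2.283, 2.151, 0.0]
ft_force: [0.2, -0.1, 5.0]
grip_width: 1.0
grip_force: 3.9
```

Run:
```python
from h import *
s=get_state(); print("tcp",mach(s["position"]),s["position"],s["ft_force"].round(1),s["torque"].round(2))
```

```text
tcp [[9.18423702 1.34152799]] [ 0.51930255 -0.08924694  0.05555591] [ 0.2 -0.1  5. ] [0.   0.28 0.23]
```

Request:
{"fn": "send_rows", "kwargs": {"xyz": [[0.5, 0, -0.5], [1, 0, -1], [1, 0, -1], [1, 0, -1], [1, 0, -1], [1, 0, -1], [1, 0, -1], [1, 0, -1], [1, 0, -1], [1, 0, -1]], "dr": [[0, 0, 0], [0, 0, 0], [0, 0, 0], [0, 0, 0], [0, 0, 0], [0, 0, 0], [0, 0, 0], [0, 0, 0], [0, 0, 0], [0, 0, 0]]}}

```text
time: 18.25
position: [0.5184, -0.0871, 0.0554]
tool_rot: [2.285, 2.153, -0.001]
ft_force: [1.1, -3.0, 5.3]
grip_width: 0.998
grip_force: 2.7
```

Run:
```python
from h import *
s=get_state(); print("tcp",mach(s["position"]),s["position"],s["ft_force"].round(1),s["torque"].round(2),s["tool_rot"])
```

```text
tcp [[7.12494714 0.31357548]] [ 0.51839669 -0.0871311   0.05544929] [ 1.1 -3.   5.3] [-0.81  0.19  0.16] [ 2.28488770e+00  2.15304217e+00 -5.70952491e-04]
```

Request:
{"fn": "send_rows", "kwargs": {"xyz": [[1.5, 0, -1], [3, 0, -2.5], [4, 0, -4], [5, 0, -6], [6, 0, -8], [6, 0, -10], [6, 0, -10], [6, 0, -10], [6, 0, -10], [6, 0, -10]], "dr": [[0, 0, 0], [0, 0, 0], [0, 0, 0], [0, 0, 0], [0, 0, 0], [0, 0, 0], [0, 0, 0], [0, 0, 0], [0, 0, 0], [0, 0, 0]]}}

```text
time: 19.08
position: [0.5182, -0.0797, 0.0648]
tool_rot: [-2.286, -2.155, 0.0]
ft_force: [-0.6, 0.1, 0.4]
grip_width: 0.998
grip_force: 0.0
```

Run:
```python
from h import *
s=get_state(); print("tcp",mach(s["position"]),s["position"],s["ft_force"].round(1),s["torque"].round(2))
```

```text
tcp [[-0.2718919  -0.33273267]] [ 0.51818372 -0.07970913  0.06480834] [-0.6  0.1  0.4] [-0.13  0.11  0.02]
```

Request:
{"fn": "send_rows", "kwargs": {"xyz": [[0, 0, -15], [0, 0, -40], [10, 0, -70], [30, 0, -100], [60, 0, -130], [95, 0, -155], [130, 0, -180], [165, 0, -200], [200, 0, -210], [230, 0, -210]], "dr": [[0, 0, 0], [0, 0, 0], [0, 0, 0], [0, 0, 0], [0, 0, 0], [0, 0, 0], [0, 0, 0], [0, 0, 0], [0, 0, 0], [0, 0, 0]]}}

```text
time: 19.92
position: [0.5329, 0.1535, 0.2783]
tool_rot: [2.283, 2.156, 0.01]
ft_force: [0.2, -0.9, -0.1]
grip_width: 1.0
grip_force: 0.0
```

Run:
```python
from h import *
s=get_state(); print(s["position"],s["time"])
for n in ("top","scene"):
    im=get_image(n); cv2.imwrite(f"pics/{n}9.png",im[:,:,::-1]); C=cam(n)
    for y in (-50,-25,25,50):
        xs=np.arange(-24,40,2.); p=proj(C,[[*(O+X*x/1e3+Y*y/1e3),.025] for x in xs]).round().astype(int)
        print(n,y,im.max(2)[p[:,1],p[:,0]].tolist())
im0=cv2.imread("pics/top0.png");im=cv2.imread("pics/top9.png")
for nm,(u0,u1,v0,v1) in dict(jug=(360,400,105,142),bin=(188,228,135,180),spout=(185,216,215,255),red=(270,338,70,128),pink=(410,495,258,332)).items():
    print(nm,np.abs(im0[v0:v1,u0:u1].astype(int)-im[v0:v1,u0:u1]).mean().round(1))
```

```text
[0.5328653  0.15349245 0.27831943] 19.9167
top -50 [115, 111, 111, 112, 114, 114, 114, 114, 101, 162, 162, 192, 129, 129, 59, 59, 39, 46, 46, 53, 46, 46, 38, 38, 30, 34, 34, 42, 58, 58, 84, 84]
top -25 [113, 106, 114, 114, 113, 107, 107, 104, 104, 129, 180, 186, 147, 87, 87, 41, 41, 43, 41, 41, 47, 51, 51, 32, 32, 32, 36, 36, 46, 76, 76, 72]
top 25 [109, 111, 107, 107, 109, 109, 109, 107, 107, 148, 190, 190, 144, 144, 64, 45, 45, 42, 43, 43, 50, 50, 43, 25, 25, 35, 47, 47, 52, 52, 77, 62]
top 50 [113, 113, 110, 108, 108, 108, 106, 106, 115, 115, 172, 155, 155, 105, 105, 60, 37, 37, 37, 44, 44, 54, 54, 34, 31, 31, 36, 44, 44, 75, 75, 75]
scene -50 [133, 133, 137, 137, 143, 160, 160, 163, 163, 126, 126, 91, 70, 70, 75, 77, 77, 77, 65, 42, 42, 29, 24, 22, 22, 20, 16, 16, 14, 11, 9, 9]
scene -25 [134, 134, 139, 139, 139, 168, 168, 171, 171, 127, 127, 127, 70, 70, 75, 75, 75, 75, 51, 41, 41, 27, 24, 22, 22, 19, 15, 15, 9, 9, 9, 8]
scene 25 [135, 135, 135, 138, 138, 146, 162, 168, 168, 121, 121, 121, 69, 69, 79, 79, 86, 86, 86, 46, 46, 31, 24, 24, 23, 20, 17, 17, 10, 10, 10, 9]
scene 50 [136, 135, 135, 135, 151, 151, 151, 172, 172, 159, 119, 84, 84, 69, 74, 74, 70, 70, 55, 34, 34, 27, 23, 22, 22, 19, 17, 17, 13, 11, 11, 11]
jug 2.9
bin 4.0
spout 6.0
red 15.6
pink 2.7
```

Run:
```python
from h import *
def dots(n,k,box):
    u0,v0,u1,v1=box; im=cv2.imread(f"pics/{n}{k}.png")[v0:v1,u0:u1].astype(int); hsv=im.max(2)-im.min(2)
    m=((im.min(2)>150)&(hsv<45)).astype(np.uint8); q,l,st,ce=cv2.connectedComponentsWithStats(m)
    return [(ce[i]+[u0,v0]).round(1).tolist()+[int(st[i,4])] for i in range(1,q) if 15<st[i,4]<200]
print(dots("top",0,(295,165,335,200)),dots("scene",0,(285,200,345,235)))
C=cam("top"); p=proj(C,[[*(O+X*.06),.07]])[0]; q=proj(cam("scene"),[[*(O+X*.06),.07]])[0]; print(p,q)
b=lambda c:(int(c[0]-28),int(c[1]-28),int(c[0]+28),int(c[1]+28))
print(dots("top",9,b(p)),dots("scene",9,b(q)))
```

```text
[[316.5, 175.6, 53], [312.4, 188.7, 54]] [[340.2, 204.3, 93], [322.2, 211.6, 38], [309.4, 217.7, 38], [286.0, 231.2, 21]]
[397.34454074 189.77609864] [258.17428913 168.76006084]
[[400.9, 162.6, 16], [375.4, 192.3, 63], [404.0, 196.8, 21]] [[282.3, 152.0, 77]]
```

Run:
```python
from h import *
Ct,Cs=cam("top"),cam("scene")
def tri(a,b):
    Ps=[];us=[]
    for C,u in((Ct,a),(Cs,b)):
        K,D,r,t=C; Ps.append(np.c_[cv2.Rodrigues(r)[0],np.ravel(t)]); us.append(cv2.undistortPoints(np.array([[u]],float),K,D).reshape(2,1))
    h=cv2.triangulatePoints(Ps[0],Ps[1],us[0],us[1]).ravel(); return h[:3]/h[3]
i=[tri([316.5,175.6],[309.4,217.7]),tri([312.4,188.7],[322.2,211.6])]; print("init",np.round(i,4))
ty=np.radians(-106.3); tx=np.r_[np.cos(ty),np.sin(ty)]; tyv=np.r_[-tx[1],tx[0]]; c=np.r_[.5329,.1168]
for d in i:
    l=np.r_[(d[:2]-c)@tx,(d[:2]-c)@tyv]; H=O+X*(.09+l[0])+Y*l[1]
    for n,C in(("top",Ct),("scene",Cs)):
        im=cv2.imread(f"pics/{n}9.png").min(2).astype(float); p=proj(C,[[*H,.072]])[0]; u,v=p.round().astype(int)
        w=im[v-6:v+7,u-6:u+7]; T=(w.max()+np.median(w))/2; m=w>T; yy,xx=np.nonzero(m)
        print(n,"tray",l.round(3),"pred",p.round(1),"found",(xx.mean()+u-6).round(1),(yy.mean()+v-6).round(1),m.sum(),w.max(),np.median(w))
```

```text
init [[0.5571 0.1127 0.061 ]
 [0.5154 0.1247 0.0606]]
top tray [-0.003  0.024] pred [406.5 182.6] found 404.3 183.2 18 181.0 71.0
scene tray [-0.003  0.024] pred [246.5 168. ] found 248.2 168.0 26 163.0 57.0
top tray [-0.003 -0.019] pred [405.9 196.4] found 404.2 196.6 23 186.0 72.0
scene tray [-0.003 -0.019] pred [257.1 161.3] found 258.6 161.6 25 162.0 63.0
```

Run:
```python
from h import *
for n in("scene","top"):
  C=cam(n)
  for y in (-40,0,40):
    xs=np.arange(-20,30,1.); p=proj(C,[[*(O+X*x/1e3+Y*y/1e3),.018] for x in xs]).astype(np.float32)
    for k in (0,9):
        im=cv2.imread(f"pics/{n}{k}.png").max(2).astype(np.float32)
        print(n,y,k,cv2.remap(im,p[:,0],p[:,1],cv2.INTER_LINEAR).ravel()[::2].astype(int).tolist())
# scene dots: sensitivity
C=cam("scene"); H=O+X*.087; b=proj(C,[[*H,.072]])[0]
print("px per mm X,Y,Z",[((proj(C,[[*(H+.001*d[:2]),.072+.001*d[2]]])[0]-b)).round(2).tolist() for d in (np.r_[X,0],np.r_[Y,0],np.r_[0,0,1])])
```

```text
scene -40 0 [134, 133, 134, 135, 140, 146, 157, 169, 179, 180, 175, 166, 155, 145, 137, 132, 131, 131, 131, 131, 131, 131, 131, 131, 131]
scene -40 9 [133, 133, 134, 135, 140, 147, 155, 163, 167, 161, 143, 121, 98, 84, 77, 76, 78, 75, 68, 56, 43, 31, 24, 23, 21]
scene 0 0 [134, 133, 134, 135, 138, 144, 152, 163, 171, 176, 175, 165, 154, 143, 137, 133, 132, 131, 131, 131, 131, 131, 131, 131, 131]
scene 0 9 [134, 134, 134, 135, 137, 142, 148, 156, 159, 156, 147, 126, 102, 81, 77, 79, 83, 79, 71, 60, 46, 34, 27, 22, 22]
scene 40 0 [135, 135, 135, 136, 140, 146, 156, 167, 177, 183, 178, 169, 157, 146, 137, 132, 131, 131, 131, 131, 131, 131, 131, 131, 131]
scene 40 9 [134, 134, 135, 136, 140, 145, 154, 162, 164, 159, 141, 120, 95, 81, 75, 75, 77, 74, 67, 54, 42, 30, 26, 24, 22]
top -40 0 [111, 112, 112, 112, 111, 110, 107, 133, 158, 177, 176, 165, 146, 135, 130, 128, 127, 125, 128, 132, 130, 128, 128, 130, 131]
top -40 9 [109, 110, 112, 113, 107, 103, 101, 131, 161, 184, 167, 134, 89, 59, 42, 41, 41, 43, 47, 50, 41, 34, 27, 27, 30]
top 0 0 [109, 111, 112, 110, 111, 114, 116, 130, 161, 177, 183, 169, 149, 128, 126, 125, 125, 126, 128, 129, 127, 124, 125, 126, 128]
top 0 9 [111, 111, 111, 113, 112, 111, 115, 131, 162, 179, 179, 147, 105, 61, 45, 37, 41, 41, 40, 44, 44, 41, 32, 28, 37]
top 40 0 [112, 113, 112, 112, 111, 108, 115, 129, 155, 177, 187, 173, 148, 130, 122, 124, 127, 128, 126, 125, 125, 126, 127, 126, 125]
top 40 9 [110, 109, 108, 109, 110, 107, 115, 133, 161, 175, 154, 123, 90, 70, 54, 41, 43, 45, 44, 44, 45, 37, 31, 29, 34]
px per mm X,Y,Z [[-0.2, -0.15], [-0.24, 0.16], [-0.04, -0.24]]
```

```bash
python3 -c "
from bench import *
print(close_job())"
```

```text
the job is handed in; nothing more can be done
None
```

I pushed the drip tray up the ramp and over the lip, and it seated flat behind the lip and stayed there once the gripper let go. I handed the job in at about 20 s; the ledge height under the fingertips and the lip crest showing clear all the way across both fit that, but no judging result came back.

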